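# Tuck the receiver's top shield under the rear cover and hold it flat

## Task

A pair of pliers has been left lying across the open receiver chassis: put it in the tool tray. Then take the loose top shield by its black grip, tuck its rear edge fully home and square under the lapped front edge of the hinged rear cover without lifting that cover, and press the shield down flat on the chassis against its springy contact strip. Finish while still holding it pressed flat, ready for a colleague to drive the screws, and leave everything else on the bench where it is.

Things in the scene. Friction and masses are not known exactly. Their poses are not given: they have to be found in the camera images.
- chassis: the open receiver chassis, fixed: grey steel box 280 x 200 x 80 mm (x, y, z), knobbed front panel at -x (knobs stand out 16 mm). Origin: centre of its underside, z up. Its top seat, z = 80 mm: front flange (x -140 to -116), side flanges 25 mm wide, bulkhead flange (x -8 to 26). The opening between them is free for 22 mm down
- stop (a point): foot of the front face of a 6 mm high upstand on the bulkhead, hidden under the rear cover: the stop for the shield's rear edge, chassis (26, 0, 80) mm
- shield_home (a point): where the shield's origin belongs: chassis (-56, 0, 80) mm, axes parallel to the chassis's
- contact_strip (a joint): how far (m) the springy copper contact strip is pressed: it runs along the front flange (chassis x -135 to -125, y -75 to 75 mm), stands 5 mm above it at 0 and is flush at 0.005. It gives from 3 N, 8 N flush: the shield's weight alone leaves its front edge 5 mm high; about 10 N down on the grip presses it flat
- rear_cover (a joint): angle (rad) of the grey slotted rear cover, hinged along the chassis's rear top edge (chassis x = 136, z = 80 mm), 196 mm wide, 350 g, held down by its weight only; 0 = resting closed, grows as its front edge rises
- lap_edge (a point): middle of the underside of the rear cover's lapped front edge. Closed, it is at chassis (4, 0, 87) mm: the slot under it is 7 mm high and 22 mm deep to the stop. From it a lip flares forward and up, 10 mm out, 6 mm up. The lap is 2 mm sheet; behind chassis x = 47 mm the cover's top rises to z = 101 mm
- shield: the top shield: flat aluminium plate 164 x 188 x 3 mm (x, y, z), about 300 g, with a black grip bar on top. Origin: centre of its underside, z up. +x is its rear edge, which goes under the lap; vent slots are in the rear half, two screw slots at the front corners. It starts flat on the bench on one side of the chassis, +x within 0.35 rad of straight ahead
- shield_grip (a point): middle of the top of the shield's grip bar: 12 mm thick along shield x, 64 mm long along y, standing 28 mm above the plate, nearer the front edge; this point is at shield (-25, 0, 31) mm
- shield_front (a point): middle of the shield's front edge, on the underside: shield (-82, 0, 0) mm
- shield_rear (a point): middle of the shield's rear edge, on the underside: shield (82, 0, 0) mm
- pliers: closed rigid long-nose pliers with red handles, lying flat across the chassis opening on its side flanges; 207 mm long, 160 g. Origin: underside below the pivot, +x towards the nose, z up. The steel head around the origin is 36 mm long (x), 22 wide (y), 12 thick: grip it there across y; the handles, x -14 to -108 mm, are 44 mm wide over both at the end, 12 thick
- pliers_nose (a point): tip of the pliers' nose, pliers (99, 0, 4) mm
- pliers_handle (a point): between the handle ends of the pliers, pliers (-105, 0, 6) mm
- tool_tray: open dark steel tool tray, fixed, 260 x 120 x 32 mm outside (x, y, z), walls and floor 3 mm. Origin: centre of its underside, z up. It stands on the bench on the other side of the chassis from the shield's start
- circuit_board: bystander, to be left where it is: a loose green circuit board, 120 x 50 mm, 14 mm high. Origin: centre of its underside
- multimeter: bystander, to be left where it is: a yellow handheld multimeter lying on its back, 160 x 78 x 42 mm. Origin: centre of its underside
- solder_reel: bystander, to be left where it is: a reel of solder standing on its flange, 52 mm across, 38 mm high. Origin: centre of its underside
- screw_dish: bystander, to be left where it is: a small round steel dish of brass screws, 68 mm across, 16 mm high. Origin: centre of its underside
- flux_jar: bystander, to be left where it is: an amber glass jar with white cap, 44 mm across, 50 mm high. Origin: centre of its underside
- filter_capacitor: bystander, to be left where it is: a blue can capacitor standing upright, 35 mm across, 61 mm high. Origin: centre of its underside
- desolder_pump: bystander, to be left where it is: an orange desoldering pump lying flat, about 180 mm long, 20 mm thick. Origin: centre of its underside
There are look-alikes about, which are no part of the job. What is meant by the pliers is not white, and is the smaller of those in its own colour.

How it is judged:
By the outcome, as a careful person would: the job done as asked, in the order asked, and still so for the second after the job is handed in, while the arm keeps its last pose, push and grip.
It also fails if it takes over 58 s, if anything falls off the work surface, if the arm or the gripper's body presses on something with over 40 N, if the wrist force passes 120 N, or if a joint passes its speed limit or range.

## Robot

A 6-joint arm with a two-finger parallel gripper is mounted at the origin on the work surface. World frame = base frame: x ahead of the robot, y to its left, z up, the work surface at z = 0. Lengths are in mm, angles in rad, forces in N, time in s.
With the tool pointing down it reaches from about 350 to 875 mm from the base axis. Payload 4.2 kg.
Tool frame: the origin (TCP) lies on the centre line of the jaws, within the pads' length; the fingertips stand 22 mm ahead of it and the grasp point (between the pads) lies 3 mm ahead of it (arm.nose_length is the distance from the TCP to the fingertips, in mm); z points along the fingers, x is the direction in which the jaws open and shut, and the axes are right-handed (so a half turn about z gives the same grasp; the last joint's range is limited). The gripper opens to 85 mm and grips with 20 to 120 N. Pads are 22 mm wide; open, the fingers measure 114 mm over their backs; the gripper's body (76 mm by 85 mm) begins 54 mm behind the grasp point. The pads swing forward as they close: fully open they stand 13 mm farther back than shut.
Start: joints at [1.533, 0.385, 0.008, 0, -1.194, -0.259], TCP at [182.756, 597.662, 253.312] pointing down, gripper open.
Joint ranges: [-3.14, 3.14], [-1.21, 2.06], [-1.07, 1.41], [-3.16, 2.05], [-2.99, -0.16], [-3.1, 3.1]. Speed limits (rad/s): [2.79, 2.79, 3.14, 3.14, 3.14, 3.14].

## Interface

Orientations are given as a unit quaternion [x, y, z, w].
In Python, from bench import telemetry, get_image, workorder, nets, arm gives the robot as it stands.
- The arm moves only by the tool apply_moves, never from a script. Its argument "steps" is a list of rows, each an object with "hand": the opening, from 0 (shut) to 1 (fully open); "xyz": the shift along the tool's x, y, z in cm, a list of three; "delta_rot": the turn, a rotation vector about the tool's x, y, z in rad, a list of three. In form: [{"hand": hand, "xyz": [x, y, z], "delta_rot": [wx, wy, wz]}, ...]. A call has 1 to 12 rows; each row is the pose to reach, as a shift and turn from the pose commanded when the call began, along the tool's axes at that moment; what a row does not reach only later rows make up. A row lasts 1/12 s, in which the tool goes at most 41.7 mm and 7.16 degrees, less where a joint would pass 70% of its speed; a pose out of reach is approached as far as the arm can. A call with a gripper value outside its range is refused whole. The fingers move at their own pace and stop on an object; the grip force is fixed at half the most. Time passes only in rows, so rows that repeat a pose let the fingers close. It gives the time, the measured TCP pose, the force and the opening at its end, in the units of the state.
- telemetry.read_state(): the state, without advancing time (a new reading comes with each control period).
- get_image(name): name is "scene" or "top" or "wrist"; returns a dict with "frame" (420x560x3 uint8, blue, green, red), "fx", "fy", "cx", "cy" (pixels), "origin" and "orientation" of the camera in the world. Camera axes: x right, y down, z forward; pixel columns grow to the right and rows downward; lengths in mm; the calibration is good to about 2 mm. A picture is of the moment at which its call begins. There is no depth.
- workorder.job_done(): hands the job in, once; it reports no verdict.
Trained networks look in a picture, given as the dict that the camera call returned (one of the last four; its "shot" number tells which), for a name from the list of things; names that differ only in an ending like _2 or _b are one class to them, and where a whole thing is asked for, a point or a joint stands for the part that bears it (a point fixed in the world has none). Each returns a list of dicts, best first, with "confidence" (0 to 1); they miss things now and then, are a little off and sometimes report something else, mostly with a low value. They report only what shows in the picture. A call takes as long as a camera call. They do not tell look-alikes from the thing itself.
- nets.recognise(picture, label): "xyz" ([x, y, z] in mm, in world coordinates, good to about 4 mm: the middle of the surface that is visible of it).
- nets.outline_of(picture, label): "pixels" (420x560 bool, what is visible of it).
- nets.pinpoint(picture, label): "xyz" ([x, y, z] in mm, in world coordinates, good to about 4 mm: a listed point, or the origin of a listed thing).
The state is a dict: "clock": time; "joints": joint angles; "joint_vel": joint speeds; "joint_efforts": joint torques, N m; "position": TCP position; "ee_rot": TCP orientation; "contact_force": force on the tool from outside, world axes, zero at the start; "wrist_torque": the same for the moment, N m; "gripper_width": finger opening in mm.
Only numpy, scipy, OpenCV 4.12 (cv2) and the standard library are available. Lean on these libraries where they do the work, as an engineer would, in place of code of your own. Each camera call takes 0.05 s, during which the arm holds its last target.

## Working session

There is one attempt and no reset: what is moved stays moved. The work goes in short steps, Python scripts to look and compute and a tool call to move; the robot and the scene stay as the last step left them, time stands still between calls to the robot, and variables do not carry over. Pictures are saved under pics/ and viewed, and the job is handed in when it is done.

Besides the shell and the picture viewer there is one more tool, called after "Request:" as a command line: name --argument value ..., lists and objects as JSON in quotes. apply_moves: Moves the arm, as the interface text tells. Its arguments: {"type":"object","properties":{"steps":{"type":"array"}},"required":["steps"]}

```bash
ls; mkdir -p pics
python3 - <<'E'
from bench import telemetry, get_image, workorder, nets, arm
import cv2
print(telemetry.read_state())
for n in ("scene","top","wrist"):
    p=get_image(n); cv2.imwrite(f"pics/{n}0.png",p["frame"]); print(n,p["fx"],p["fy"],p["cx"],p["cy"],p["origin"],p["orientation"],p["shot"])
    if n!="wrist":
        for l in ("chassis","shield","pliers","tool_tray","rear_cover"):
            for m in ("recognise","pinpoint"):
                try: print(n,m,l,[( [round(v) for v in r["xyz"]],round(r["confidence"],2)) for r in getattr(nets,m)(p,l)])
                except Exception as e: print(n,m,l,e)
E
```

```text
pics
{'clock': 0.0, 'joints': array([ 1.53263102e+00,  3.85559986e-01,  6.61195262e-03, -4.79478484e-04,
       -1.19400077e+00, -2.58622290e-01]), 'joint_vel': array([ 1.05893800e-03, -1.67227821e-04, -4.38598982e-04,  2.78416338e-04,
       -5.53316446e-05,  3.77786388e-05]), 'joint_efforts': array([-9.24878404e-04, -3.92292023e+01,  1.88399345e+01,  4.18623984e+00,
       -4.69921360e-03, -1.76374542e-06]), 'position': array([182.59558053, 597.16758019, 252.21692975]), 'ee_rot': array([-5.94718515e-01,  8.03933256e-01, -7.00838708e-04, -8.46618476e-04]), 'contact_force': array([ 0.29835746, -0.81473577, -0.27635569]), 'wrist_torque': array([ 0.01646843, -0.04991756, -0.04285727]), 'gripper_width': 84.92225838725514}
scene 512.5661576390477 512.5661576390477 276.7451016725895 211.07608577955136 [ 1327.28779934 -1123.14222986  1075.56397329] [ 0.8359921   0.30156608 -0.14293177 -0.435598  ] 1
scene recognise chassis [([647, -52, 79], 0.97)]
scene pinpoint chassis [([529, -36, 77], 0.53)]
scene recognise shield [([354, -180, 35], 0.53)]
scene pinpoint shield [([481, -345, 3], 0.85)]

[... 1124 characters left out ...]
8, 95], 0.67), ([220, -359, 17], 0.67)]
top pinpoint pliers [([530, -33, 81], 0.94), ([193, -378, 3], 0.94), ([200, 328, 2], 0.85)]
top recognise tool_tray [([477, 322, 0], 0.81), ([350, -168, 38], 0.49)]
top pinpoint tool_tray [([479, 321, -2], 0.67)]
top recognise rear_cover [([676, -9, 97], 0.62)]
top pinpoint rear_cover it knows: chassis, circuit_board, desolder_pump, filter_capacitor, flux_jar, lap_edge, multimeter, pliers, pliers_handle, pliers_nose, screw_dish, shield, shield_front, shield_grip, shield_home, shiel
wrist 355.65193212695937 355.65193212695937 280.8852742082539 211.65678145373786 [253.92240449 577.0537863  373.71267855] [-0.58816346  0.79523311  0.11831987 -0.0875697 ] 3
```

View pics/scene0.png

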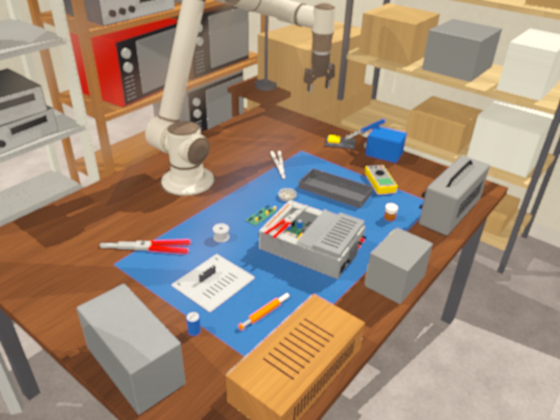

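View pics/top0.png

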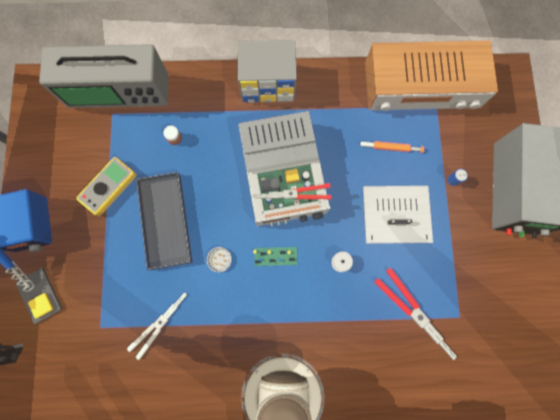

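View pics/wrist0.png

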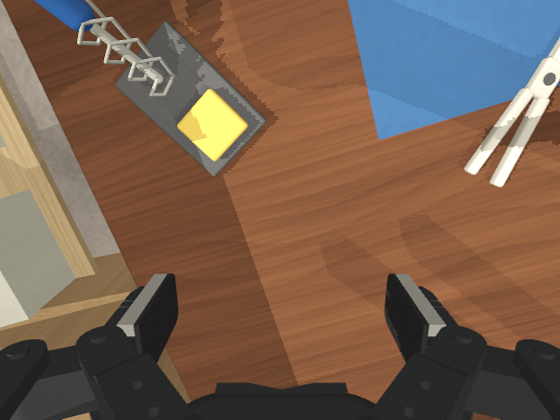

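The top view shows three pliers: a white pair at (160,325), a large red pair on the bench at (420,318), and a smaller red pair across the chassis at (292,193). The last one fits, being red, smaller and on the chassis. I'll enlarge that one and measure the points.

```bash
cat > h.py <<'E'
import numpy as np, cv2
from scipy.spatial.transform import Rotation as R
from bench import telemetry, get_image, workorder, nets, arm
def proj(p,X):
    Rc=R.from_quat(p["orientation"]).as_matrix(); c=(np.atleast_2d(X)-p["origin"])@Rc
    return np.c_[p["fx"]*c[:,0]/c[:,2]+p["cx"],p["fy"]*c[:,1]/c[:,2]+p["cy"]]
def ray(p,uv):
    d=np.array([(uv[0]-p["cx"])/p["fx"],(uv[1]-p["cy"])/p["fy"],1.]); return np.array(p["origin"]),R.from_quat(p["orientation"]).apply(d)
def onz(p,uv,z):
    o,d=ray(p,uv); return o+d*(z-o[2])/d[2]
def tri(obs):
    A=np.zeros((3,3));b=np.zeros(3)
    for p,uv in obs:
        o,d=ray(p,uv);d=d/np.linalg.norm(d);M=np.eye(3)-np.outer(d,d);A+=M;b+=M@o
    return np.linalg.solve(A,b)
def down(yaw): # tool z down, tool x along yaw
    c,s=np.cos(yaw),np.sin(yaw); return R.from_matrix(np.array([[c,s,0],[s,-c,0],[0,0,-1]]).T if 0 else np.array([[c,s,0],[s,-c,0],[0,0,-1.]]))
def rel(pos0,rot0,pos1,rot1):
    d=rot0.inv().apply(np.array(pos1)-pos0)/10; w=(rot0.inv()*rot1).as_rotvec(); return d.round(2),w.round(4)
def crop(p,box,name,s=4,pts=[]):
    x0,y0,x1,y1=box; f=cv2.resize(p["frame"][y0:y1,x0:x1],None,fx=s,fy=s,interpolation=cv2.INTER_CUBIC)
    for u,v in pts: cv2.drawMarker(f,(int((u-x0+.5)*s),int((v-y0+.5)*s)),(255,0,255),0,12,1)
    cv2.imwrite("pics/"+name,f)
E
python3 - <<'E'
from h import *
ps={n:get_image(n) for n in("top","scene")}
for l in ("pliers_nose","pliers_handle","pliers","shield_grip","shield_front","shield_rear","shield","lap_edge","stop","shield_home","chassis","tool_tray"):
    for n,p in ps.items():
        try: print(l,n,[([round(v) for v in r["xyz"]],proj(p,r["xyz"]).round(1)[0].tolist(),round(r["confidence"],2)) for r in nets.pinpoint(p,l)])
        except Exception as e: print(l,str(e)[-120:])
crop(ps["top"],(230,100,350,240),"t1.png",4); crop(ps["scene"],(160,180,380,310),"s1.png",3.6)
crop(ps["top"],(350,160,450,260),"t2.png",5)
E
```

```text
pliers_nose top [([92, -459, 3], [451.8, 354.8], 0.89), ([524, 62, 83], [253.4, 196.6], 0.7), ([272, 258, 2], [185.5, 294.3], 0.69), ([478, 320, -2], [165.1, 221.3], 0.37)]
pliers_nose scene [([88, -468, 4], [99.3, 246.6], 0.67), ([524, 62, 87], [305.5, 205.4], 0.59), ([280, 257, 5], [283.8, 178.1], 0.43), ([580, 489, 1], [379.4, 182.0], 0.42)]
pliers_handle top [([306, -287, 10], [382.4, 276.1], 0.94), ([533, -139, 88], [328.4, 190.8], 0.79), ([120, 394, 6], [133.2, 353.6], 0.6)]
pliers_handle scene [([306, -289, 7], [186.2, 247.0], 0.85), ([537, -143, 91], [269.7, 234.3], 0.82), ([123, 394, 7], [275.0, 152.3], 0.59), ([364, 168, 2], [286.7, 195.8], 0.34)]
pliers top [([198, -379, 3], [418.5, 315.1], 0.89), ([202, 331, 1], [158.4, 321.3], 0.82), ([528, -31, 83], [288.0, 194.2], 0.77)]
pliers scene [([195, -378, -3], [142.8, 248.3], 0.66), ([530, -33, 79], [289.7, 220.5], 0.65), ([201, 326, 2], [279.3, 165.4], 0.45)]
shield_grip top [([458, -344, 34], [400.8, 220.0], 0.92)]
shield_grip scene [([457, -345, 32], [206.3, 270.3], 0.57)]
shield_front top [([400, -340, 2], [397.9, 242.0], 
[... 332 characters left out ...]
, 87], [313.6, 226.0], 0.89), ([523, 63, 86], [305.4, 205.2], 0.43)]
stop top [([634, -16, 80], [281.3, 157.3], 0.83), ([612, -18, -4], [282.1, 173.2], 0.47)]
stop scene [([638, -18, 80], [319.4, 231.5], 0.8), ([368, 12, 2], [260.8, 214.5], 0.39)]
shield_home top [([554, -29, 76], [286.9, 185.6], 0.96), ([371, 9, -2], [275.1, 255.7], 0.72), ([730, 298, 2], [174.4, 137.4], 0.41)]
shield_home scene [([552, -28, 83], [295.9, 221.4], 0.92)]
chassis top [([614, -20, -3], [282.7, 172.6], 0.96)]
chassis scene [([610, -14, -5], [311.0, 247.7], 0.89)]
tool_tray top [([478, 322, -3], [164.7, 221.4], 0.79), ([530, -35, 83], [289.7, 193.3], 0.69)]
tool_tray scene [([482, 322, -1], [335.4, 190.9], 0.77)]
```

```bash
sleep 1
```

```text
(no output)
```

View pics/t1.png

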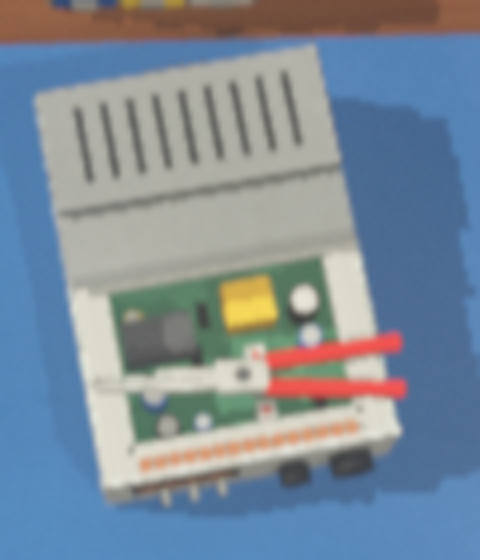

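View pics/s1.png

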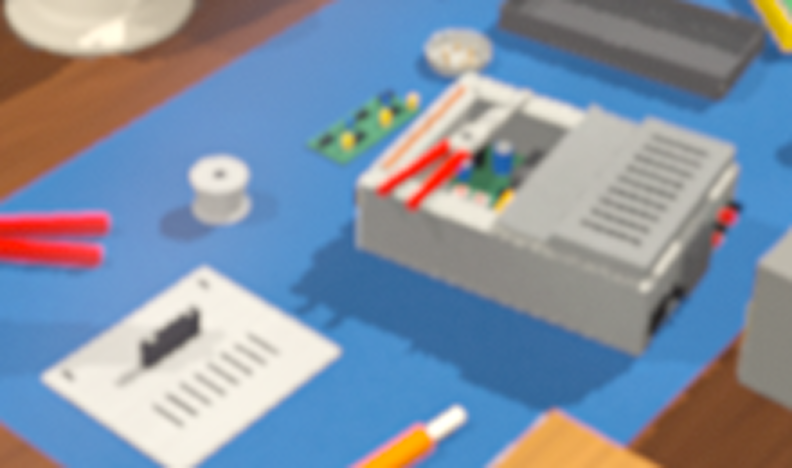

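View pics/t2.png

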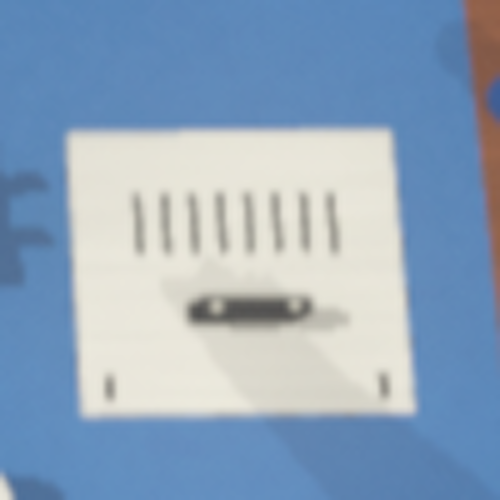

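The crop confirms the target: red handles, steel head, lying across the chassis flanges. Next I'll move above it for wrist-camera measurements.

Run:
```python
from h import *
s=telemetry.read_state(); r0=R.from_quat(s["ee_rot"])
print(rel([182.756,597.662,253.312],r0,[528,-30,260],down(-3.088)))
```

```text
(array([ 49.92, -51.37,  -0.67]), array([-0.    ,  0.    ,  1.2204]))
```

Request:
apply_moves --steps '[{"hand":1,"xyz":[49.9,-51.4,-0.7],"delta_rot":[0,0,1.22]},{"hand":1,"xyz":[49.9,-51.4,-0.7],"delta_rot":[0,0,1.22]},{"hand":1,"xyz":[49.9,-51.4,-0.7],"delta_rot":[0,0,1.22]},{"hand":1,"xyz":[49.9,-51.4,-0.7],"delta_rot":[0,0,1.22]},{"hand":1,"xyz":[49.9,-51.4,-0.7],"delta_rot":[0,0,1.22]},{"hand":1,"xyz":[49.9,-51.4,-0.7],"delta_rot":[0,0,1.22]},{"hand":1,"xyz":[49.9,-51.4,-0.7],"delta_rot":[0,0,1.22]},{"hand":1,"xyz":[49.9,-51.4,-0.7],"delta_rot":[0,0,1.22]},{"hand":1,"xyz":[49.9,-51.4,-0.7],"delta_rot":[0,0,1.22]},{"hand":1,"xyz":[49.9,-51.4,-0.7],"delta_rot":[0,0,1.22]},{"hand":1,"xyz":[49.9,-51.4,-0.7],"delta_rot":[0,0,1.22]},{"hand":1,"xyz":[49.9,-51.4,-0.7],"delta_rot":[0,0,1.22]}]'

```text
clock: 3.35
position: [424.5, 157.8, 258.8]
ee_rot: [-0.027, 1.0, 0.0, 0.001]
contact_force: [0.8, -0.0, 0.1]
gripper_width: 85.3
```

Run:
```python
from h import *
s=telemetry.read_state(); r0=R.from_quat(s["ee_rot"])
print(s["position"],s["joints"].round(2),rel(s["position"],r0,[528,-30,260],down(-3.088)))
```

```text
[424.45351993 157.80629665 258.77128768] [ 0.72  0.08 -0.38  0.   -1.1  -0.66] (array([ -9.32, -19.32,  -0.13]), array([0.0007, 0.0011, 0.0008]))
```

Request:
apply_moves --steps '[{"hand":1,"xyz":[-9.3,-19.3,-0.1],"delta_rot":[0,0,0]},{"hand":1,"xyz":[-9.3,-19.3,-0.1],"delta_rot":[0,0,0]},{"hand":1,"xyz":[-9.3,-19.3,-0.1],"delta_rot":[0,0,0]},{"hand":1,"xyz":[-9.3,-19.3,-0.1],"delta_rot":[0,0,0]},{"hand":1,"xyz":[-9.3,-19.3,-0.1],"delta_rot":[0,0,0]},{"hand":1,"xyz":[-9.3,-19.3,-0.1],"delta_rot":[0,0,0]},{"hand":1,"xyz":[-9.3,-19.3,-0.1],"delta_rot":[0,0,0]}]'

```text
clock: 3.93
position: [528.0, -30.3, 258.7]
ee_rot: [-0.025, 1.0, -0.0, -0.0]
contact_force: [-0.3, -0.2, -0.3]
gripper_width: 85.1
```

Run:
```python
from h import *
s=telemetry.read_state();print(s["position"],s["joints"].round(2),s["contact_force"])
p=get_image("wrist"); cv2.imwrite("pics/w1.png",p["frame"])
print(p["origin"],R.from_quat(p["orientation"]).as_matrix().round(3))
for l in ("pliers_nose","pliers_handle","pliers","lap_edge","stop","shield_home","chassis"):
    print(l,[([round(v) for v in r["xyz"]],proj(p,r["xyz"]).round(1)[0].tolist(),round(r["confidence"],2)) for r in nets.pinpoint(p,l)])
```

```text
[527.96466381 -30.25933622 258.66879159] [ 0.25  0.22 -0.22  0.   -1.14 -0.2 ] [-0.31916687 -0.21752529 -0.32003322]
[ 531.85090701 -103.27863195  379.08960939] [[-0.999 -0.047 -0.015]
 [-0.049  0.956  0.291]
 [ 0.001  0.291 -0.957]]
pliers_nose [([528, 65, 80], [275.7, 290.5], 0.75)]
pliers_handle [([536, -140, 91], [276.9, 52.0], 0.75)]
pliers [([530, -37, 79], [279.5, 184.4], 0.75)]
lap_edge [([612, -15, 88], [181.8, 207.3], 0.63)]
stop [([636, -16, 82], [156.2, 203.1], 0.57)]
shield_home [([557, -27, 77], [248.0, 193.4], 0.67), ([612, -16, 85], [182.6, 204.4], 0.48)]
chassis [([604, -21, 3], [209.6, 180.1], 0.91), ([616, -18, 89], [176.2, 204.1], 0.5)]
```

View pics/w1.png

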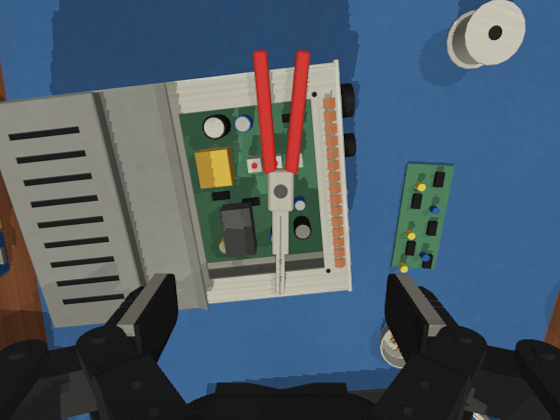

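The wrist view shows the pliers' pivot at (281,191), nose tip at (280,293), the chassis front edge from (336,60) to (351,290), and the lip edge from (167,84) to (208,308).

Run:
```python
from h import *
p=get_image("wrist")
cv2.imwrite("pics/w1z.png",cv2.resize(p["frame"][40:310,150:370],None,fx=2.2,fy=2.2,interpolation=cv2.INTER_CUBIC))
for n,uv,z in (("pivot",(281,191),92),("tip",(280,293),84),("hl",(261,52),87),("hr",(304,52),87),("ffr",(337,60),80),("ffl",(351,290),80),("lipR",(170,84),93),("lipL",(208,308),93),("sc1",(314,94),80),("sc2",(327,270),80)):
    print(n,onz(p,uv,z).round(1))
# pose fit: model points chassis frame, in the wrist image
```

```text
pivot [527.4 -30.3  92. ]
tip [522.8  69.4  84. ]
hl [ 548.5 -136.3   87. ]
hr [ 516.  -138.1   87. ]
ffr [ 489.5 -134.7   80. ]
ffl [455.8  64.8  80. ]
lipR [ 616.3 -109.3   93. ]
lipL [588.2  83.5  93. ]
sc1 [ 505.3 -108.6   80. ]
sc2 [480.4  45.3  80. ]
```

View pics/w1z.png

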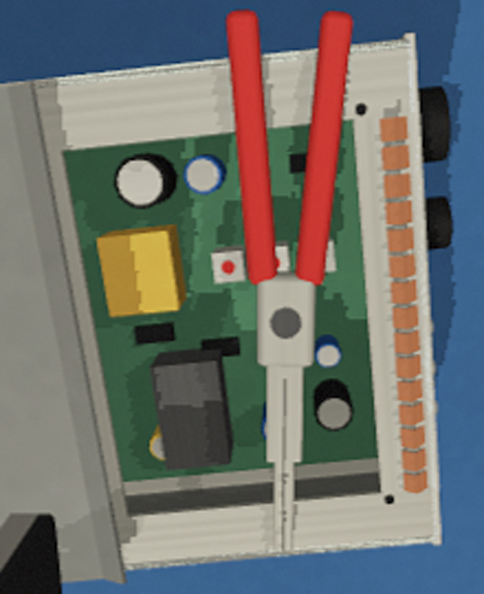

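Run:
```python
from h import *
p=get_image("wrist");t=get_image("top");s=get_image("scene")
print(tri([(p,(281,191)),(t,(290.6,193.1))]),tri([(p,(281,191)),(t,(290.6,193.1)),(s,(160+467/3.6,180+135/3.6))]))
print(proj(s,[527.4,-30.3,92]),proj(t,[527.4,-30.3,92]))
crop(t,(130,160,240,280),"tt.png",5)
for l in ["tool_tray"]:
    for q in (t,s):
        for o in nets.outline_of(q,l)[:2]:
            m=o["pixels"].astype(np.uint8); r=cv2.minAreaRect(cv2.findNonZero(m)); print(l,o["confidence"],m.sum(),[onz(q,b,32).round(0).tolist() for b in cv2.boxPoints(r)])
st=telemetry.read_state();r0=R.from_quat(st["ee_rot"])
print(rel(st["position"],r0,[527.4,-30.3,110],down(-3.096)),rel(st["position"],r0,[527.4,-30.3,94],down(-3.096)))
```

```text
[526.32180299 -35.64946256 108.02630939] [528.810399   -33.95131624  92.51339043]
[[289.62305865 216.61293237]] [[287.93261943 193.65969975]]
tool_tray 0.81 3391 [[603.0, 399.0, 32.0], [612.0, 286.0, 32.0], [347.0, 253.0, 32.0], [338.0, 361.0, 32.0]]
tool_tray 0.57 366 [[675.0, -247.0, 32.0], [698.0, -250.0, 32.0], [676.0, -429.0, 32.0], [653.0, -425.0, 32.0]]
tool_tray 0.92 1565 [[384.0, 203.0, 32.0], [301.0, 370.0, 32.0], [602.0, 393.0, 32.0], [660.0, 234.0, 32.0]]
(array([-1.000e-02, -2.500e-01,  1.492e+01]), array([ 0.    , -0.    ,  0.0088])) (array([-1.000e-02, -2.500e-01,  1.652e+01]), array([ 0.    , -0.    ,  0.0088]))
```

View pics/tt.png

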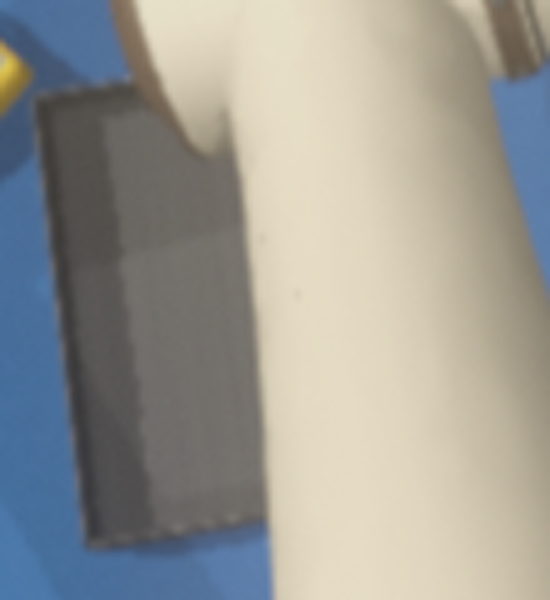

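Request:
apply_moves --steps '[{"hand":0.37,"xyz":[0,-0.2,6],"delta_rot":[0,0,0.01]},{"hand":0.37,"xyz":[0,-0.2,10],"delta_rot":[0,0,0.01]},{"hand":0.37,"xyz":[0,-0.2,12],"delta_rot":[0,0,0.01]},{"hand":0.37,"xyz":[0,-0.2,12],"delta_rot":[0,0,0.01]},{"hand":0.37,"xyz":[0,-0.2,12],"delta_rot":[0,0,0.01]},{"hand":0.37,"xyz":[0,-0.2,12],"delta_rot":[0,0,0.01]}]'

```text
clock: 5.13
position: [529.1, -29.9, 141.2]
ee_rot: [-0.022, 1.0, -0.0, 0.002]
contact_force: [1.2, 0.2, 1.2]
gripper_width: 32.0
```

Run:
```python
from h import *
s=telemetry.read_state();print(s["position"],s["gripper_width"],s["contact_force"])
p=get_image("wrist"); cv2.imwrite("pics/w2.png",p["frame"])
```

```text
[529.10327618 -29.8577378  141.23470337] 31.979321556820032 [1.20757146 0.19077698 1.18761004]
```

View pics/w2.png

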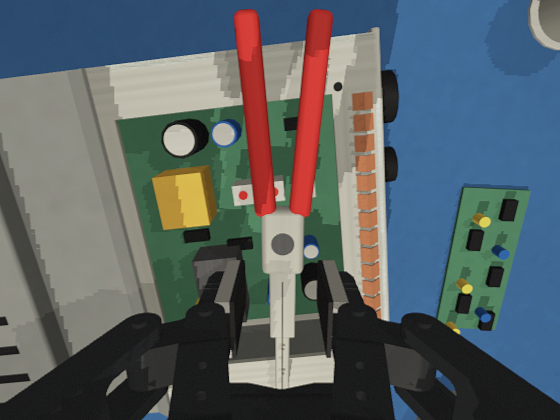

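Run:
```python
from h import *
p=get_image("wrist")
print(telemetry.read_state()["position"],p["origin"],onz(p,(283,244),92), onz(p,(379,30),80),onz(p,(338,87),80))
```

```text
[529.30357449 -29.67188945 142.01836876] [ 532.25371172 -102.82844685  262.25229668] [528.97721997 -33.66483744  92.        ] [ 489.26404736 -137.26321202   80.        ] [ 505.94200507 -111.57509542   80.        ]
```

Request:
apply_moves --steps '[{"hand":0.37,"xyz":[0,-0.4,2.5],"delta_rot":[0,0,0]},{"hand":0.37,"xyz":[0,-0.4,4.7],"delta_rot":[0,0,0]},{"hand":0.37,"xyz":[0,-0.4,4.7],"delta_rot":[0,0,0]},{"hand":0.37,"xyz":[0,-0.4,4.7],"delta_rot":[0,0,0]},{"hand":0.1,"xyz":[0,-0.4,4.7],"delta_rot":[0,0,0]},{"hand":0.0,"xyz":[0,-0.4,4.7],"delta_rot":[0,0,0]},{"hand":0.0,"xyz":[0,-0.4,4.7],"delta_rot":[0,0,0]},{"hand":0.0,"xyz":[0,-0.4,4.7],"delta_rot":[0,0,0]}]'

```text
clock: 5.9
position: [529.1, -33.7, 94.5]
ee_rot: [-0.022, 1.0, 0.0, 0.002]
contact_force: [-1.5, 1.5, 7.6]
gripper_width: 20.4
```

Request:
apply_moves --steps '[{"hand":0,"xyz":[0,0,-2],"delta_rot":[0,0,0]},{"hand":0,"xyz":[0,0,-5],"delta_rot":[0,0,0]},{"hand":0,"xyz":[0,0,-8],"delta_rot":[0,0,0]},{"hand":0,"xyz":[0,0,-11],"delta_rot":[0,0,0]}]'

```text
clock: 6.23
position: [527.0, -34.0, 203.6]
ee_rot: [-0.022, 1.0, 0.0, -0.0]
contact_force: [0.0, -0.7, -1.1]
gripper_width: 20.5
```

Run:
```python
from h import *
p=get_image("wrist"); cv2.imwrite("pics/w3.png",p["frame"])
s=telemetry.read_state();print(s["position"],s["joints"].round(2),s["gripper_width"],s["contact_force"])
y=2*np.arctan2(s["ee_rot"][1],s["ee_rot"][0]);print(y)
print(rel(s["position"],down(y),[479,322,s["position"][2]],down(y+1.66)))
```

```text
[530.78178787 -33.89348613 210.59660981] [ 0.24  0.26 -0.29  0.   -1.01 -0.2 ] 20.58932026955062 [ 1.60231239 -0.49080082  3.06601862]
3.187404690780178
(array([ 3.54, 35.79,  0.  ]), array([-0.  ,  0.  , -1.66]))
```

View pics/w3.png

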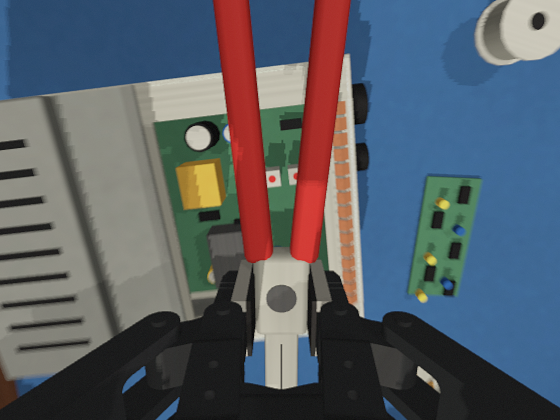

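Request:
apply_moves --steps '[{"hand":0,"xyz":[3.5,35.8,0],"delta_rot":[0,0,-1.66]},{"hand":0,"xyz":[3.5,35.8,0],"delta_rot":[0,0,-1.66]},{"hand":0,"xyz":[3.5,35.8,0],"delta_rot":[0,0,-1.66]},{"hand":0,"xyz":[3.5,35.8,0],"delta_rot":[0,0,-1.66]},{"hand":0,"xyz":[3.5,35.8,0],"delta_rot":[0,0,-1.66]},{"hand":0,"xyz":[3.5,35.8,0],"delta_rot":[0,0,-1.66]},{"hand":0,"xyz":[3.5,35.8,0],"delta_rot":[0,0,-1.66]},{"hand":0,"xyz":[3.5,35.8,0],"delta_rot":[0,0,-1.66]},{"hand":0,"xyz":[3.5,35.8,0],"delta_rot":[0,0,-1.66]},{"hand":0,"xyz":[3.5,35.8,0],"delta_rot":[0,0,-1.66]},{"hand":0,"xyz":[3.5,35.8,0],"delta_rot":[0,0,-1.66]},{"hand":0,"xyz":[3.5,35.8,0],"delta_rot":[0,0,-1.66]}]'

```text
clock: 7.28
position: [476.1, 322.9, 201.8]
ee_rot: [-0.7, 0.714, 0.0, -0.0]
contact_force: [-1.1, -0.7, -2.1]
gripper_width: 20.8
```

Request:
apply_moves --steps '[{"hand":0,"xyz":[0,0,3],"delta_rot":[0,0,-0.12]},{"hand":0,"xyz":[0,0,6],"delta_rot":[0,0,-0.16]},{"hand":0,"xyz":[0,0,6],"delta_rot":[0,0,-0.16]},{"hand":0,"xyz":[0,0,6],"delta_rot":[0,0,-0.16]}]'

```text
clock: 7.62
position: [476.2, 321.3, 141.1]
ee_rot: [0.752, -0.659, 0.0, 0.002]
contact_force: [-0.1, 0.6, -1.1]
gripper_width: 20.8
```

Run:
```python
from h import *
p=get_image("wrist"); cv2.imwrite("pics/w4.png",p["frame"]); t=get_image("top"); crop(t,(120,160,240,290),"t4.png",4.5)
s=telemetry.read_state();print(s["position"],s["joints"].round(2),s["gripper_width"],s["contact_force"])
y=2*np.arctan2(s["ee_rot"][1],s["ee_rot"][0])-2*np.pi;print(y)
```

```text
[477.7266839  322.90289331 143.87441706] [ 0.88  0.4  -0.26  0.   -0.9   0.83] 20.655236085749987 [ 1.05778144  0.46273309 -1.27861194]
-7.721073942336824
```

View pics/w4.png

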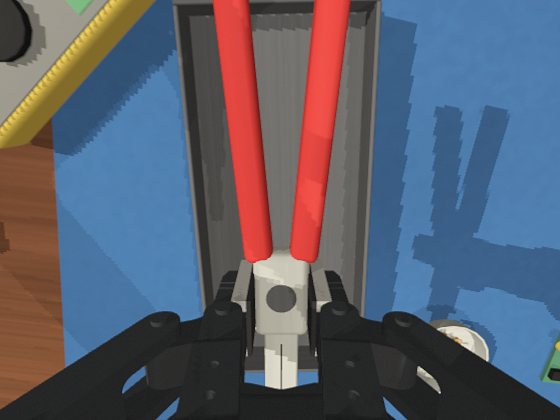

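View pics/t4.png

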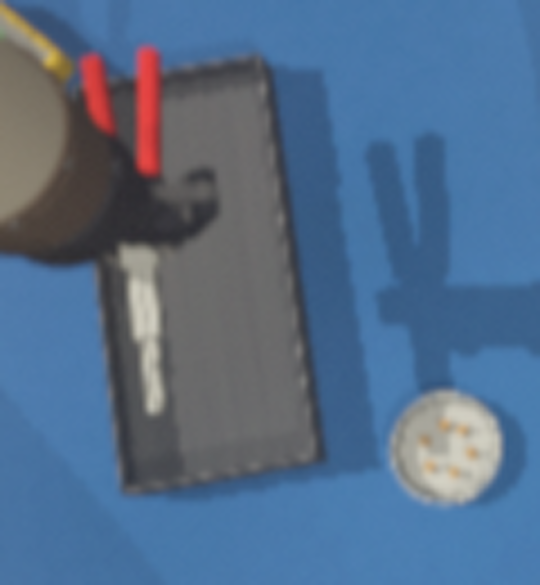

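Run:
```python
from h import *
p=get_image("wrist")
a=onz(p,(175,6),32);b=onz(p,(382,1),32);c=onz(p,(206,310),32);d=onz(p,(369,300),32)
print(a,b,c,d, np.linalg.norm(a-b)); m=(a+b)/2; u=((a-c)/np.linalg.norm(a-c)+(b-d)/np.linalg.norm(b-d))/2;u/=np.linalg.norm(u)
print(u,np.arctan2(u[1],u[0]),m-130*u)
```

```text
[597.3463682  402.18447144  32.        ] [615.7383937  283.43953439  32.        ] [398.42437619 369.83823634  32.        ] [422.80632725 251.21194466  32.        ] 120.16083670772034
[0.98668723 0.16262934 0.        ] 0.16335488267609535 [478.27304043 321.67018929  32.        ]
```

Request:
apply_moves --steps '[{"hand":0,"xyz":[0,0,3.5],"delta_rot":[0,0,-0.02]},{"hand":0,"xyz":[0,0,7],"delta_rot":[0,0,-0.02]},{"hand":0,"xyz":[0,0,9.5],"delta_rot":[0,0,-0.02]},{"hand":0,"xyz":[0,0,11],"delta_rot":[0,0,-0.02]},{"hand":0,"xyz":[0,0,11.6],"delta_rot":[0,0,-0.02]},{"hand":0,"xyz":[0,0,11.6],"delta_rot":[0,0,-0.02]}]'

```text
clock: 8.27
position: [477.3, 322.6, 26.8]
ee_rot: [0.759, -0.651, 0.0, -0.0]
contact_force: [0.2, 0.4, -1.3]
gripper_width: 20.5
```

Request:
apply_moves --steps '[{"hand":0.2,"xyz":[0,0,0],"delta_rot":[0,0,0]},{"hand":0.45,"xyz":[0,0,0],"delta_rot":[0,0,0]},{"hand":0.45,"xyz":[0,0,0],"delta_rot":[0,0,0]},{"hand":0.45,"xyz":[0,0,0],"delta_rot":[0,0,0]},{"hand":0.45,"xyz":[0,0,-4],"delta_rot":[0,0,0]},{"hand":0.45,"xyz":[0,0,-8],"delta_rot":[0,0,0]},{"hand":0.45,"xyz":[0,0,-12],"delta_rot":[0,0,0]},{"hand":0.5,"xyz":[0,0,-16],"delta_rot":[0,0,0]},{"hand":0.5,"xyz":[0,0,-20],"delta_rot":[0,0,0]},{"hand":0.5,"xyz":[0,0,-24],"delta_rot":[0,0,0]}]'

```text
clock: 9.1
position: [476.5, 321.7, 269.3]
ee_rot: [0.759, -0.651, 0.0, -0.001]
contact_force: [0.9, 1.4, 0.6]
gripper_width: 42.7
```

Run:
```python
from h import *
p=get_image("wrist"); cv2.imwrite("pics/w5.png",p["frame"])
s=telemetry.read_state();print(s["clock"],s["position"],s["joints"].round(2),s["gripper_width"],s["contact_force"])
y=2*np.arctan2(s["ee_rot"][1],s["ee_rot"][0])-2*np.pi;print(y)
```

```text
9.15 [480.16331704 324.07653825 279.10181327] [ 0.88  0.28 -0.08  0.01 -1.19  0.85] 42.85163422303322 [2.27620412 0.17042081 6.98828672]
-7.699055866940482
```

View pics/w5.png

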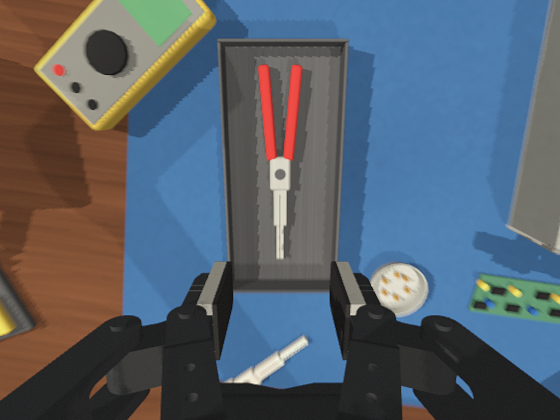

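The pliers lie fully inside the tray (head at (280,175)). Now I'll hover over the chassis to measure its pose.

Run:
```python
from h import *
s=telemetry.read_state()
y=2*np.arctan2(s["ee_rot"][1],s["ee_rot"][0])-2*np.pi
print(s["position"],rel(s["position"],down(y),[535,-10,260],down(-2.985)))
```

```text
[480.16331704 324.07653825 279.10181327] (array([33.85, -0.26,  1.91]), array([-0.    , -0.    ,  1.5691]))
```

Request:
apply_moves --steps '[{"hand":0.5,"xyz":[33.8,-0.3,1],"delta_rot":[0,0,1.57]},{"hand":0.5,"xyz":[33.8,-0.3,1],"delta_rot":[0,0,1.57]},{"hand":0.5,"xyz":[33.8,-0.3,1],"delta_rot":[0,0,1.57]},{"hand":0.5,"xyz":[33.8,-0.3,1],"delta_rot":[0,0,1.57]},{"hand":0.5,"xyz":[33.8,-0.3,1],"delta_rot":[0,0,1.57]},{"hand":0.5,"xyz":[33.8,-0.3,1],"delta_rot":[0,0,1.57]},{"hand":0.5,"xyz":[33.8,-0.3,1],"delta_rot":[0,0,1.57]},{"hand":0.5,"xyz":[33.8,-0.3,1],"delta_rot":[0,0,1.57]},{"hand":0.5,"xyz":[33.8,-0.3,1],"delta_rot":[0,0,1.57]},{"hand":0.5,"xyz":[33.8,-0.3,1],"delta_rot":[0,0,1.57]},{"hand":0.5,"xyz":[33.8,-0.3,1],"delta_rot":[0,0,1.57]},{"hand":0.5,"xyz":[33.8,-0.3,1],"delta_rot":[0,0,1.57]}]'

```text
clock: 10.15
position: [531.3, -12.2, 256.5]
ee_rot: [-0.108, 0.994, 0.0, 0.0]
contact_force: [0.4, -1.3, -0.6]
gripper_width: 42.9
```

Request:
apply_moves --steps '[{"hand":0.5,"xyz":[0,0,0],"delta_rot":[0,0,0.07]},{"hand":0.5,"xyz":[0,0,0],"delta_rot":[0,0,0.07]},{"hand":0.5,"xyz":[0,0,0],"delta_rot":[0,0,0.07]},{"hand":0.5,"xyz":[0,0,0],"delta_rot":[0,0,0.07]}]'

```text
clock: 10.48
position: [531.3, -11.4, 256.4]
ee_rot: [-0.078, 0.997, 0.0, 0.0]
contact_force: [0.2, -0.2, 0.8]
gripper_width: 43.1
```

Run:
```python
from h import *
p=get_image("wrist"); cv2.imwrite("pics/w6.png",p["frame"]); np.save("w6.npy",p,allow_pickle=True)
s=telemetry.read_state();print(s["clock"],s["position"],s["joints"].round(2))
y=2*np.arctan2(s["ee_rot"][1],s["ee_rot"][0])-2*np.pi;print(y)
```

```text
10.5333 [531.30034697 -11.41110228 256.36140184] [ 0.28  0.22 -0.22  0.   -1.13 -0.13]
-2.9862175311801558
```

View pics/w6.png

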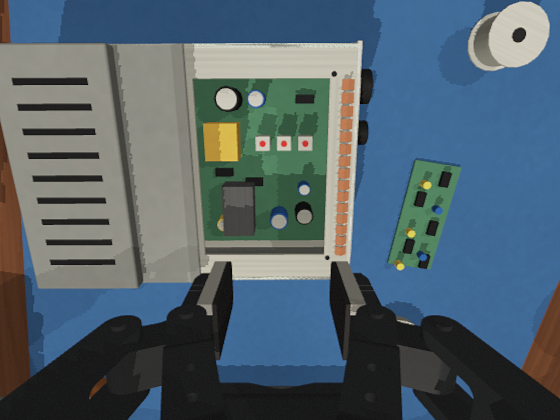

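Run:
```python
from h import *
p=np.load("w6.npy",allow_pickle=True).item()
crop(p,(170,30,380,170),"w6a.png",3.8);crop(p,(170,160,380,290),"w6b.png",3.8)
```

```text
(no output)
```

View pics/w6a.png

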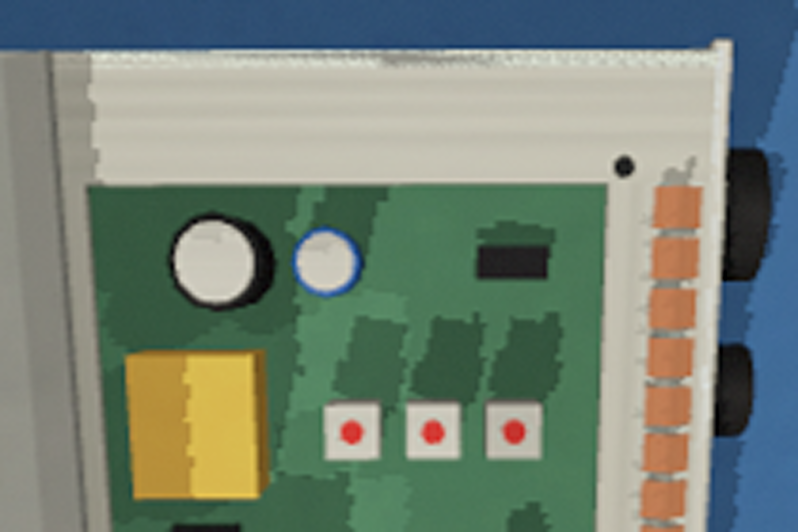

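View pics/w6b.png

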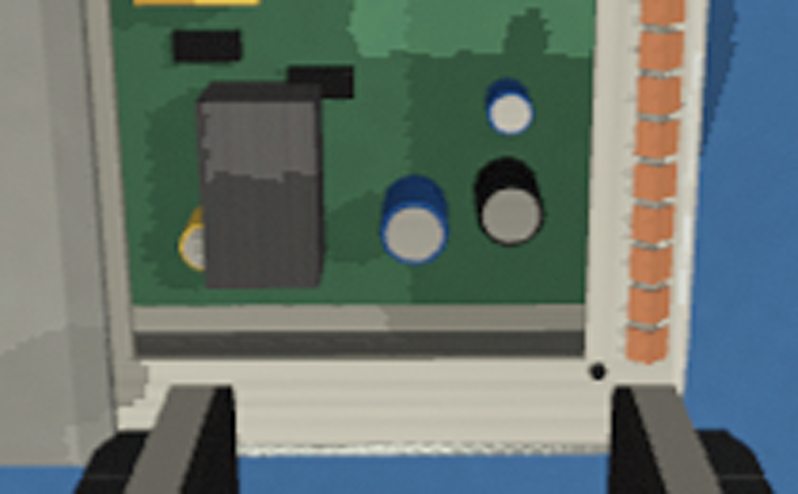

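```bash
cat > fit.py <<'E'
from h import *
from scipy.optimize import least_squares
p=np.load("w6.npy",allow_pickle=True).item()
a=lambda u,v:(170+(u+.5)/3.8-.5,30+(v+.5)/3.8-.5); b=lambda u,v:(170+(u+.5)/3.8-.5,160+(v+.5)/3.8-.5)
M=np.array([[-116,-75,80],[-116,75,80],[-8,-75,80],[-8,75,80],[-130,-75,85],[-130,75,85]],float)
U=np.array([a(607,184),b(585,357),a(88,186),b(135,357),a(677,187),b(648,360)])
def W(q):
    c,s=np.cos(q[2]),np.sin(q[2]); return np.c_[q[0]+c*M[:,0]-s*M[:,1],q[1]+s*M[:,0]+c*M[:,1],M[:,2]+q[3]]
for free in (0,1):
    f=lambda q:np.r_[(proj(p,W([*q[:3],q[3]*free]))-U).ravel()]
    r=least_squares(f,[611,-14,.16,0]); print(r.x.round(4),r.fun.reshape(-1,2).round(2).tolist())
E
python3 fit.py
```

```text
[ 6.109225e+02 -1.620090e+01  1.598000e-01  0.000000e+00] [[0.34, -0.51], [0.24, 0.67], [-1.05, -0.38], [-0.59, 1.14], [0.98, -1.84], [0.01, 2.1]]
[ 6.10778e+02 -1.58604e+01  1.59600e-01 -3.50020e+00] [[-0.12, 0.31], [-0.13, -0.49], [0.18, 0.4], [0.3, -0.06], [0.27, -1.0], [-0.54, 0.89]]
```

Run:
```python
from h import *
s=telemetry.read_state()
y=2*np.arctan2(s["ee_rot"][1],s["ee_rot"][0])-2*np.pi
print(rel(s["position"],down(y),[457,-342,220],down(-3.15)))
```

```text
(array([ 12.46, -31.51,   3.64]), array([0.    , 0.    , 0.1638]))
```

Request:
apply_moves --steps '[{"hand":0.5,"xyz":[12.5,-31.5,3.6],"delta_rot":[0,0,0.164]},{"hand":0.5,"xyz":[12.5,-31.5,3.6],"delta_rot":[0,0,0.164]},{"hand":0.5,"xyz":[12.5,-31.5,3.6],"delta_rot":[0,0,0.164]},{"hand":0.5,"xyz":[12.5,-31.5,3.6],"delta_rot":[0,0,0.164]},{"hand":0.5,"xyz":[12.5,-31.5,3.6],"delta_rot":[0,0,0.164]},{"hand":0.5,"xyz":[12.5,-31.5,3.6],"delta_rot":[0,0,0.164]},{"hand":0.5,"xyz":[12.5,-31.5,3.6],"delta_rot":[0,0,0.164]},{"hand":0.5,"xyz":[12.5,-31.5,3.6],"delta_rot":[0,0,0.164]},{"hand":0.5,"xyz":[12.5,-31.5,3.6],"delta_rot":[0,0,0.164]},{"hand":0.5,"xyz":[12.5,-31.5,3.6],"delta_rot":[0,0,0.164]},{"hand":0.5,"xyz":[12.5,-31.5,3.6],"delta_rot":[0,0,0.164]}]'

```text
clock: 11.45
position: [455.9, -342.1, 219.9]
ee_rot: [0.005, 1.0, 0.0, -0.0]
contact_force: [-0.2, 0.7, -0.0]
gripper_width: 42.9
```

Run:
```python
from h import *
p=get_image("wrist"); cv2.imwrite("pics/w7.png",p["frame"]); np.save("w7.npy",p,allow_pickle=True)
s=telemetry.read_state();print(s["clock"],s["position"],s["joints"].round(2))
y=2*np.arctan2(s["ee_rot"][1],s["ee_rot"][0])-2*np.pi;print(y)
```

```text
11.5 [ 456.28334905 -341.40885462  220.23490834] [-0.36  0.32 -0.18 -0.   -1.07  0.35]
-3.1508962928452444
```

View pics/w7.png

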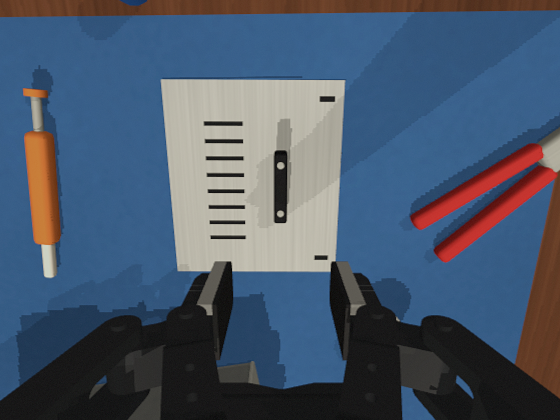

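The shield's corners are at (162,79), (344,79), (336,271) and (178,271), and the grip bar top runs from (281,151) to (281,223).

```bash
cat > fit2.py <<'E'
from h import *
from scipy.optimize import least_squares
p=np.load("w7.npy",allow_pickle=True).item()
crop(p,(150,65,355,285),"w7a.png",2.7)
M=np.array([[82,-94,3],[-82,-94,3],[-82,94,3],[82,94,3],[-25,-32,31],[-25,32,31]],float)
U=np.array([(161.5,79),(344.5,79.5),(336,271.5),(177.5,271),(280.7,150.5),(280.5,223)])
def W(q):
    c,s=np.cos(q[2]),np.sin(q[2]); return np.c_[q[0]+c*M[:,0]-s*M[:,1],q[1]+s*M[:,0]+c*M[:,1],M[:,2]+q[3]]
for free in (0,1):
    f=lambda q:np.r_[(proj(p,W([*q[:3],q[3]*free]))-U).ravel()]
    r=least_squares(f,[480,-345,0,0]); print(r.x.round(4),r.fun.reshape(-1,2).round(2).tolist()); c,s=np.cos(r.x[2]),np.sin(r.x[2]); print(r.x[:2]-25*np.array([c,s]))
t=get_image("top");print(nets.pinpoint(t,"shield_grip")[0]["xyz"]); print(tri([(p,(280.6,187)),(t,proj(t,[458,-344,33])[0])]))
E
python3 fit2.py
```

```text
[ 4.810748e+02 -3.425728e+02 -1.260000e-02  0.000000e+00] [[-0.81, -0.5], [0.48, -0.69], [-0.75, -0.87], [0.66, -0.56], [0.15, 2.39], [0.25, -0.06]]
[ 456.07678184 -342.25670493]
[ 4.810686e+02 -3.425920e+02 -1.260000e-02  1.269000e-01] [[-0.85, -0.53], [0.51, -0.73], [-0.72, -0.84], [0.63, -0.52], [0.16, 2.38], [0.26, -0.04]]
[ 456.07056751 -342.27607504]
[454.7, -341.3, 32.3]
[ 457.10589237 -344.22798143   33.0394383 ]
```

View pics/w7a.png

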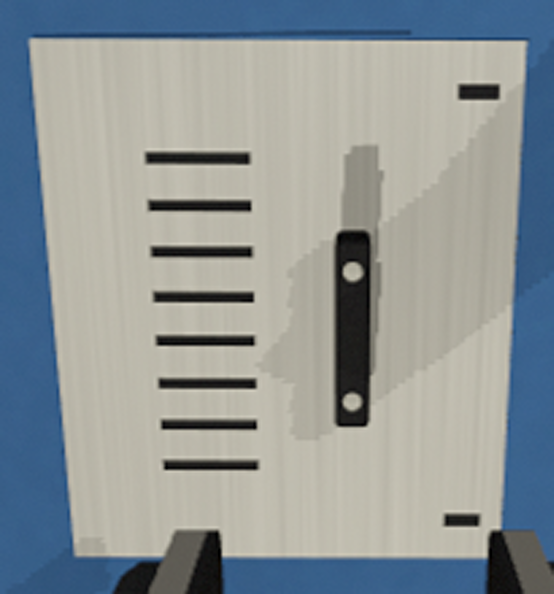

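Request:
apply_moves --steps '[{"hand":0.45,"xyz":[0,-0.2,4],"delta_rot":[0,0,0.003]},{"hand":0.45,"xyz":[0,-0.2,8],"delta_rot":[0,0,0.003]},{"hand":0.45,"xyz":[0,-0.2,12],"delta_rot":[0,0,0.003]},{"hand":0.45,"xyz":[0,-0.2,14],"delta_rot":[0,0,0.003]},{"hand":0.45,"xyz":[0,-0.2,14],"delta_rot":[0,0,0.003]},{"hand":0.45,"xyz":[0,-0.2,14],"delta_rot":[0,0,0.003]}]'

```text
clock: 12.1
position: [456.7, -343.0, 80.1]
ee_rot: [0.005, 1.0, 0.0, -0.001]
contact_force: [0.7, 0.2, 1.2]
gripper_width: 38.2
```

Run:
```python
from h import *
p=get_image("wrist"); cv2.imwrite("pics/w8.png",p["frame"]); np.save("w8.npy",p,allow_pickle=True)
s=telemetry.read_state();print(s["clock"],s["position"],s["contact_force"])
```

```text
12.15 [ 457.69517012 -343.64699827   81.61689365] [ 1.26527176 -0.14158968  0.99277077]
```

View pics/w8.png

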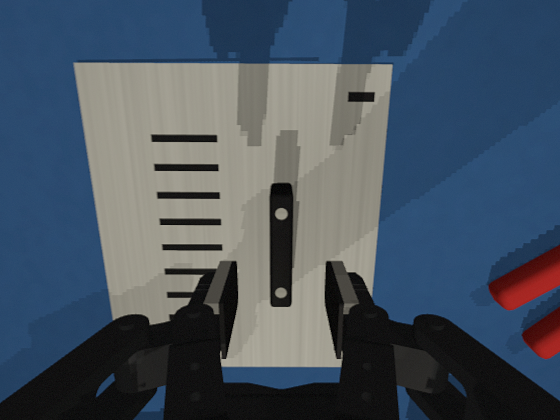

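Run:
```python
from h import *
p=np.load("w8.npy",allow_pickle=True).item()
a=onz(p,(281,214),31);b=onz(p,(281,293),31);print(a,b,(a+b)/2); print(onz(p,(282,187),31),onz(p,(281,304),31))
```

```text
[ 456.49762391 -363.33173842   31.        ] [ 456.96938223 -319.03415757   31.        ] [ 456.73350307 -341.182948     31.        ]
[ 455.86291008 -377.12111536   31.        ] [ 457.04056316 -312.35034802   31.        ]
```

Request:
apply_moves --steps '[{"hand":0.45,"xyz":[0,0,3],"delta_rot":[0,0,0]},{"hand":0.45,"xyz":[0,0,5.1],"delta_rot":[0,0,0]},{"hand":0.45,"xyz":[0,0,5.1],"delta_rot":[0,0,0]},{"hand":0.45,"xyz":[0,0,5.1],"delta_rot":[0,0,0]},{"hand":0,"xyz":[0,0,5.1],"delta_rot":[0,0,0]},{"hand":0,"xyz":[0,0,5.1],"delta_rot":[0,0,0]},{"hand":0,"xyz":[0,0,5.1],"delta_rot":[0,0,0]},{"hand":0,"xyz":[0,0,5.1],"delta_rot":[0,0,0]},{"hand":0,"xyz":[0,0,5.1],"delta_rot":[0,0,0]},{"hand":0,"xyz":[0,0,5.1],"delta_rot":[0,0,0]}]'

```text
clock: 12.98
position: [457.6, -344.5, 31.7]
ee_rot: [0.006, 1.0, -0.001, 0.002]
contact_force: [-0.3, 1.7, 6.1]
gripper_width: 10.6
```

Run:
```python
from h import *
s=telemetry.read_state();print(s["clock"],s["position"],s["ee_rot"],s["contact_force"],s["gripper_width"])
```

```text
12.9833 [ 457.60827289 -344.48355613   31.70785597] [ 6.04182792e-03  9.99979431e-01 -9.85394105e-04  1.91406571e-03] [-0.27476837  1.70197901  6.14295109] 10.59152619757509
```

Request:
apply_moves --steps '[{"hand":0,"xyz":[0,0,-2],"delta_rot":[0,0,0]},{"hand":0,"xyz":[0,0,-5],"delta_rot":[0,0,0]},{"hand":0,"xyz":[0,0,-9],"delta_rot":[0,0,0]},{"hand":0,"xyz":[0,0,-13],"delta_rot":[0,0,0]},{"hand":0,"xyz":[0,0,-15],"delta_rot":[0,0,0]},{"hand":0,"xyz":[0,0,-15],"delta_rot":[0,0,0]},{"hand":0,"xyz":[0,0,-15],"delta_rot":[0,0,0]}]'

```text
clock: 13.57
position: [456.1, -343.7, 180.5]
ee_rot: [0.007, 1.0, -0.0, 0.001]
contact_force: [-0.2, -0.6, -3.9]
gripper_width: 10.4
```

Run:
```python
from h import *
p=get_image("wrist"); cv2.imwrite("pics/w9.png",p["frame"])
s=telemetry.read_state();print(s["clock"],s["position"],s["ee_rot"],s["contact_force"],s["wrist_torque"],s["gripper_width"])
y=2*np.arctan2(s["ee_rot"][1],s["ee_rot"][0])-2*np.pi
c,sn=np.cos(.1597),np.sin(.1597)
g=np.array([610.9-131*c,-17-131*sn]);print(g)
print(y,rel(s["position"],down(y),[g[0],g[1]-1,185],down(-np.pi+.1597)))
```

```text
13.6167 [ 455.1609375  -343.21070217  178.61616605] [ 6.91108936e-03  9.99975727e-01  7.74940935e-04 -4.27342921e-04] [-0.01585768  0.50156939 -3.0516185 ] [-0.00726497  0.13401641 -0.0056584 ] 10.519541432655346
[481.56697049 -37.8318861 ]
-3.1554149477511944 (array([-2.22, 30.47, -0.64]), array([ 0.    ,  0.    , -0.1735]))
```

View pics/w9.png

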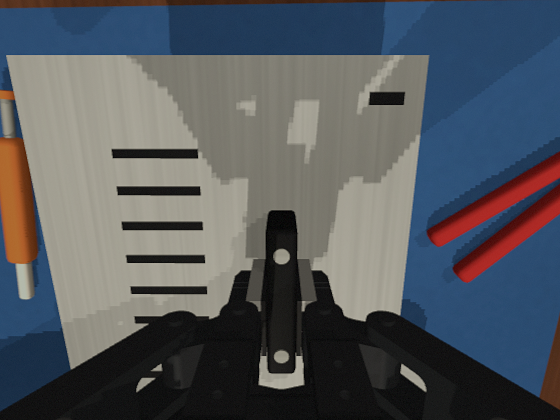

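Request:
apply_moves --steps '[{"hand":0,"xyz":[-2.2,30.5,-0.6],"delta_rot":[0,0,-0.1735]},{"hand":0,"xyz":[-2.2,30.5,-0.6],"delta_rot":[0,0,-0.1735]},{"hand":0,"xyz":[-2.2,30.5,-0.6],"delta_rot":[0,0,-0.1735]},{"hand":0,"xyz":[-2.2,30.5,-0.6],"delta_rot":[0,0,-0.1735]},{"hand":0,"xyz":[-2.2,30.5,-0.6],"delta_rot":[0,0,-0.1735]},{"hand":0,"xyz":[-2.2,30.5,-0.6],"delta_rot":[0,0,-0.1735]},{"hand":0,"xyz":[-2.2,30.5,-0.6],"delta_rot":[0,0,-0.1735]},{"hand":0,"xyz":[-2.2,30.5,-0.6],"delta_rot":[0,0,-0.1735]},{"hand":0,"xyz":[-2.2,30.5,-0.6],"delta_rot":[0,0,-0.1735]},{"hand":0,"xyz":[-2.2,30.5,-0.6],"delta_rot":[0,0,-0.1735]}]'

```text
clock: 14.45
position: [480.8, -38.5, 183.3]
ee_rot: [-0.081, 0.997, -0.0, -0.002]
contact_force: [-0.7, -0.8, -2.2]
gripper_width: 10.8
```

Run:
```python
from h import *
p=get_image("wrist"); cv2.imwrite("pics/w10.png",p["frame"])
t=get_image("top"); crop(t,(220,90,360,250),"t10.png",4);sc=get_image("scene"); crop(sc,(220,150,400,290),"s10.png",4)
s=telemetry.read_state();print(s["clock"],s["position"],s["ee_rot"],s["contact_force"],s["gripper_width"])
print(2*np.arctan2(s["ee_rot"][1],s["ee_rot"][0])-2*np.pi)
```

```text
14.6 [481.2610335  -40.17226016 184.10200481] [-7.94108640e-02  9.96841008e-01 -1.56276423e-04 -1.37636051e-03] [ 0.10583352  0.06577584 -3.3371686 ] 11.01902284663224
-2.982603373328807
```

View pics/w10.png

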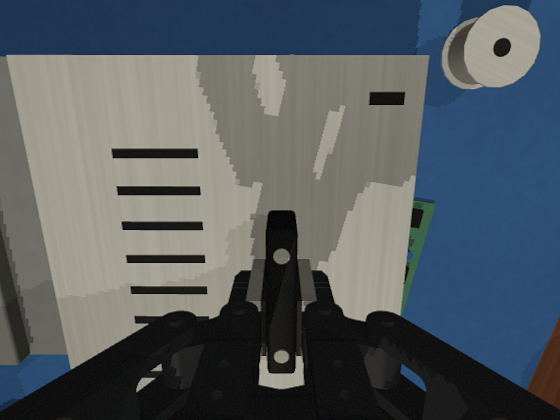

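View pics/t10.png

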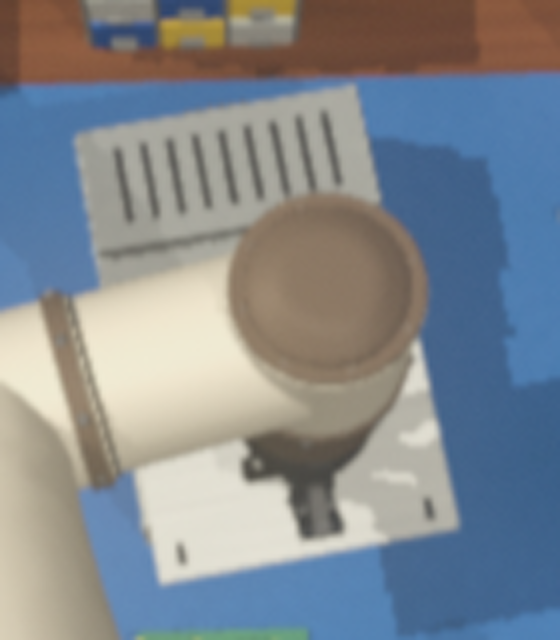

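View pics/s10.png

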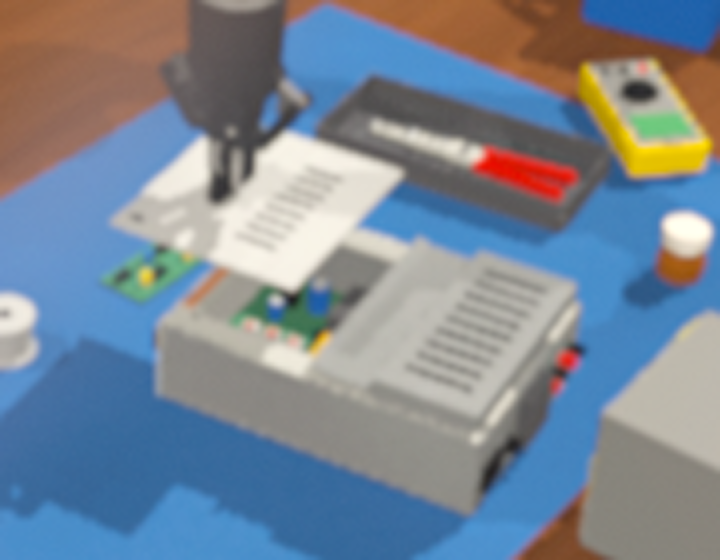

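Request:
apply_moves --steps '[{"hand":0,"xyz":[0,0,2],"delta_rot":[0,0.02,0]},{"hand":0,"xyz":[0,0,4],"delta_rot":[0,0.035,0]},{"hand":0,"xyz":[0,0,5.6],"delta_rot":[0,0.035,0]},{"hand":0,"xyz":[0,0,5.6],"delta_rot":[0,0.035,0]},{"hand":0,"xyz":[0,0,5.6],"delta_rot":[0,0.035,0]}]'

```text
clock: 15.02
position: [481.5, -40.4, 128.5]
ee_rot: [-0.079, 0.997, -0.002, -0.019]
contact_force: [0.2, 0.3, -2.0]
gripper_width: 10.6
```

Run:
```python
from h import *
p=get_image("wrist"); cv2.imwrite("pics/w11.png",p["frame"]);np.save("w11.npy",p,allow_pickle=True)
sc=get_image("scene"); crop(sc,(220,150,400,290),"s11.png",4)
s=telemetry.read_state();print(s["clock"],s["position"],s["ee_rot"],s["contact_force"],s["gripper_width"])
print(R.from_quat(s["ee_rot"]).as_matrix().round(4))
```

```text
15.1167 [482.7827686  -39.80060233 130.07883493] [-0.07974817  0.99667589 -0.00147867 -0.01658947] [ 0.03893195  0.12024003 -3.18484583] 10.89192895066954
[[-9.867e-01 -1.590e-01 -3.280e-02]
 [-1.589e-01  9.873e-01 -5.600e-03]
 [ 3.330e-02 -3.000e-04 -9.994e-01]]
```

View pics/w11.png

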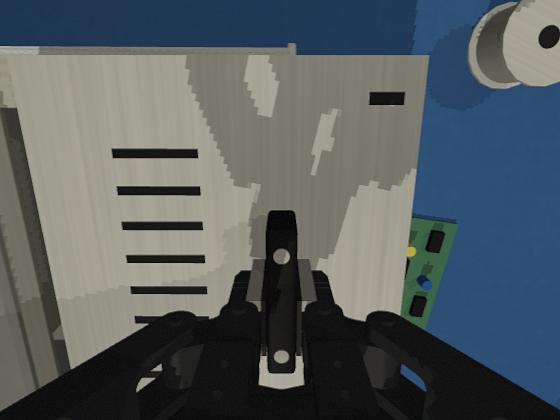

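View pics/s11.png

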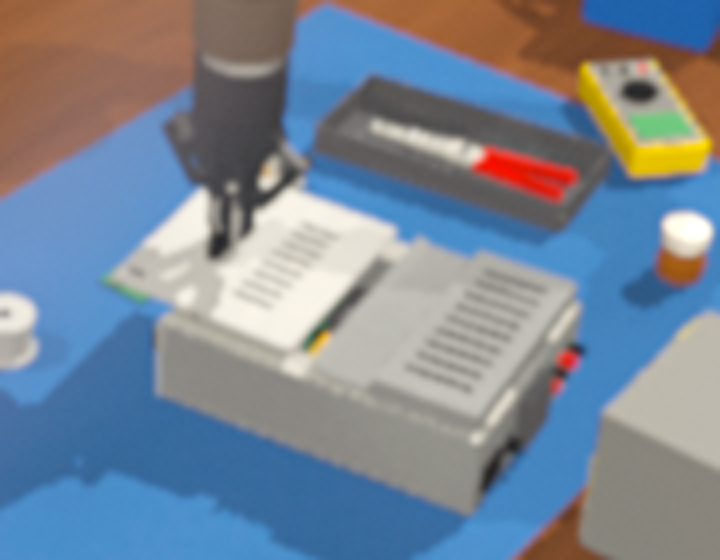

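Run:
```python
from h import *
p=np.load("w11.npy",allow_pickle=True).item()
crop(p,(0,35,440,75),"w11a.png",1.8)
crop(p,(180,30,320,75),"w11b.png",5.5)
y=.1597;ax=np.array([np.cos(y),np.sin(y),0]);ay=np.array([-np.sin(y),np.cos(y),0]);o=np.array([610.9,-16.5,0])
for uv,z in (((100,48.5),80),((200,46.5),80),((270,45.5),80),((50,55),105),((280,55),101),((420,55),99.5),((428,56),99.4)):
    q=onz(p,uv,z)-o; print(uv,(q@ax).round(1),(q@ay).round(1))
s=telemetry.read_state()["position"]-o; print("tcp",s@ax,s@ay)
```

```text
(100, 48.5) -55.7 -98.8
(200, 46.5) -98.2 -99.8
(270, 45.5) -128.5 -100.3
(50, 55) -47.9 -93.2
(280, 55) -132.0 -94.0
(420, 55) -187.1 -94.4
(428, 56) -190.4 -94.0
tcp -130.19225315445183 -2.6306405875132146
```

View pics/w11b.png

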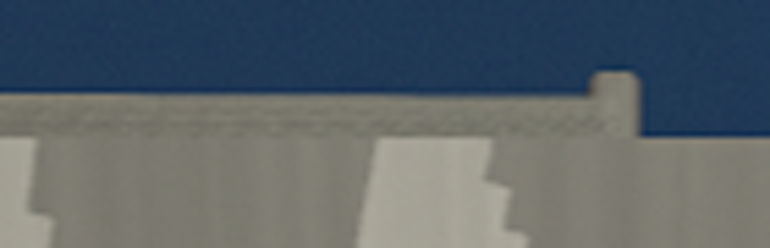

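Request:
apply_moves --steps '[{"hand":0,"xyz":[0,0,0.6],"delta_rot":[0,0,0]},{"hand":0,"xyz":[0,0,1.2],"delta_rot":[0,0,0]},{"hand":0,"xyz":[0,0,1.2],"delta_rot":[0,0,0]},{"hand":0,"xyz":[0,0,1.2],"delta_rot":[0,0,0]},{"hand":0,"xyz":[0,0,1.2],"delta_rot":[0,0,0]}]'

```text
clock: 15.53
position: [481.6, -39.2, 117.3]
ee_rot: [-0.08, 0.997, -0.001, -0.017]
contact_force: [-0.7, -0.8, -2.9]
gripper_width: 10.5
```

```bash
cat > st.py <<'E'
from h import *
s=telemetry.read_state();m=R.from_quat(s["ee_rot"]).as_matrix()
y=.1597;ax=np.array([np.cos(y),np.sin(y),0]);ay=np.array([-np.sin(y),np.cos(y),0]);o=np.array([610.9,-16.5,0])
q=s["position"]-o;f=s["contact_force"]
print(round(s["clock"],2),"tcp chassis",(q@ax).round(2),(q@ay).round(2),q[2].round(2),"F",(f@ax).round(2),(f@ay).round(2),f[2].round(2),"T",s["wrist_torque"].round(2),"w",round(s["gripper_width"],1))
print("pitch",m[2,0].round(4),"roll",m[2,1].round(4),"yaw",np.arctan2(-m[1,0],-m[0,0]).round(4),"rear z",(q[2]-31.7-107*m[2,0]).round(2),"front z",(q[2]-31.7+57*m[2,0]).round(2))
E
python3 st.py; sleep 0.2; python3 st.py
```

```text
15.53 tcp chassis -131.26 -1.88 117.28 F -0.85 -0.64 -2.86 T [-0.06 -0.02  0.04] w 10.5
pitch 0.0351 roll 0.0 yaw 0.1606 rear z 81.83 front z 87.58
15.53 tcp chassis -131.26 -1.88 117.28 F -0.85 -0.64 -2.86 T [-0.06 -0.02  0.04] w 10.5
pitch 0.0351 roll 0.0 yaw 0.1606 rear z 81.83 front z 87.58
```

Request:
apply_moves --steps '[{"hand":0,"xyz":[-0.8,0,-0.03],"delta_rot":[0,0,0]},{"hand":0,"xyz":[-1.6,0,-0.06],"delta_rot":[0,0,0]},{"hand":0,"xyz":[-2.4,0,-0.08],"delta_rot":[0,0,0]},{"hand":0,"xyz":[-2.9,0,-0.1],"delta_rot":[0,0,0]},{"hand":0,"xyz":[-2.9,0,-0.1],"delta_rot":[0,0,0]},{"hand":0,"xyz":[-2.9,0,-0.1],"delta_rot":[0,0,0]}]'

```text
clock: 16.03
position: [510.5, -34.6, 116.9]
ee_rot: [-0.08, 0.997, -0.001, -0.018]
contact_force: [0.3, 0.7, -3.0]
gripper_width: 10.7
```

```bash
python3 st.py
python3 - <<'E'
from h import *
p=get_image("wrist"); cv2.imwrite("pics/w12.png",p["frame"])
sc=get_image("scene"); crop(sc,(230,180,370,280),"s12.png",5.5)
E
python3 st.py
```

```text
16.03 tcp chassis -102.0 -1.86 116.86 F 0.44 0.59 -2.98 T [-0.02  0.02 -0.03] w 10.7
pitch 0.0357 roll 0.0001 yaw 0.1603 rear z 81.33 front z 87.19
16.13 tcp chassis -102.6 -1.93 116.93 F -0.18 -0.37 -3.0 T [ 0.02 -0.06 -0.02] w 10.9
pitch 0.0359 roll 0.0001 yaw 0.1603 rear z 81.39 front z 87.28
```

View pics/w12.png

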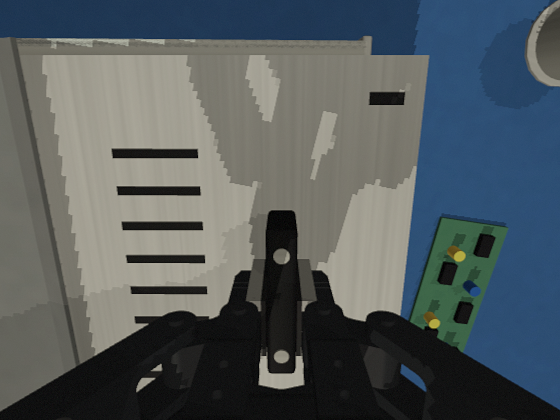

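View pics/s12.png

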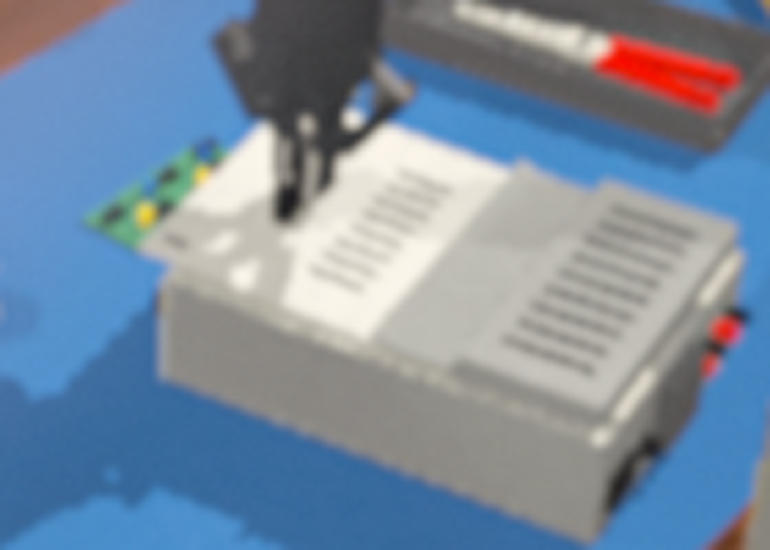

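Request:
apply_moves --steps '[{"hand":0,"xyz":[-0.6,0,-0.02],"delta_rot":[0,0,0]},{"hand":0,"xyz":[-1.1,0,-0.04],"delta_rot":[0,0,0]},{"hand":0,"xyz":[-1.6,0,-0.06],"delta_rot":[0,0,0]},{"hand":0,"xyz":[-1.6,0,-0.06],"delta_rot":[0,0,0]},{"hand":0,"xyz":[-1.6,0,-0.06],"delta_rot":[0,0,0]}]'

```text
clock: 16.55
position: [526.4, -32.0, 117.1]
ee_rot: [-0.08, 0.997, -0.001, -0.017]
contact_force: [0.0, -0.1, -3.5]
gripper_width: 10.8
```

```bash
python3 st.py
```

```text
16.55 tcp chassis -85.85 -1.86 117.14 F -0.01 -0.05 -3.49 T [-0.01 -0.02  0.01] w 10.8
pitch 0.035 roll 0.0 yaw 0.1605 rear z 81.69 front z 87.44
```

Request:
apply_moves --steps '[{"hand":0,"xyz":[-0.15,0,0],"delta_rot":[0,0,0]},{"hand":0,"xyz":[-0.3,0,-0.01],"delta_rot":[0,0,0]},{"hand":0,"xyz":[-0.4,0,-0.01],"delta_rot":[0,0,0]},{"hand":0,"xyz":[-0.4,0,-0.01],"delta_rot":[0,0,0]},{"hand":0,"xyz":[-0.4,0,-0.01],"delta_rot":[0,0,0]}]'

```text
clock: 16.97
position: [530.1, -31.4, 117.2]
ee_rot: [-0.08, 0.997, -0.001, -0.017]
contact_force: [0.3, 0.2, -2.7]
gripper_width: 10.7
```

```bash
python3 st.py
```

```text
16.97 tcp chassis -82.19 -1.9 117.19 F 0.36 0.15 -2.72 T [ 0.01 -0.02  0.03] w 10.7
pitch 0.035 roll 0.0 yaw 0.1605 rear z 81.74 front z 87.48
```

Request:
apply_moves --steps '[{"hand":0,"xyz":[-0.1,0,0],"delta_rot":[0,0,0]},{"hand":0,"xyz":[-0.2,0,0],"delta_rot":[0,0,0]},{"hand":0,"xyz":[-0.2,0,0],"delta_rot":[0,0,0]},{"hand":0,"xyz":[-0.2,0,0],"delta_rot":[0,0,0]}]'

```text
clock: 17.3
position: [532.1, -31.1, 117.1]
ee_rot: [-0.08, 0.997, -0.001, -0.017]
contact_force: [0.5, -0.4, -3.1]
gripper_width: 10.9
```

```bash
python3 st.py
```

```text
17.3 tcp chassis -80.1 -1.89 117.11 F 0.42 -0.46 -3.1 T [-0.03 -0.07 -0.04] w 10.9
pitch 0.0349 roll 0.0 yaw 0.1605 rear z 81.68 front z 87.4
```

Request:
apply_moves --steps '[{"hand":0,"xyz":[-0.1,0,0],"delta_rot":[0,0,0]},{"hand":0,"xyz":[-0.1,0,0],"delta_rot":[0,0,0]},{"hand":0,"xyz":[-0.1,0,0],"delta_rot":[0,0,0]}]'

```text
clock: 17.55
position: [532.3, -31.1, 116.9]
ee_rot: [-0.08, 0.997, -0.001, -0.018]
contact_force: [-2.5, 0.0, -2.5]
gripper_width: 10.5
```

```bash
python3 st.py
```

```text
17.55 tcp chassis -79.94 -1.91 116.87 F -2.51 0.42 -2.48 T [-0.03  0.59 -0.01] w 10.5
pitch 0.0368 roll 0.0001 yaw 0.1602 rear z 81.23 front z 87.27
```

Request:
apply_moves --steps '[{"hand":0,"xyz":[-0.1,0,0],"delta_rot":[0,0,0]},{"hand":0,"xyz":[-0.1,0,0],"delta_rot":[0,0,0]},{"hand":0,"xyz":[-0.1,0,0],"delta_rot":[0,0,0]}]'

```text
clock: 17.8
position: [532.4, -31.1, 116.7]
ee_rot: [-0.08, 0.997, -0.001, -0.019]
contact_force: [-4.0, 0.4, 0.2]
gripper_width: 10.8
```

```bash
python3 st.py
```

```text
17.8 tcp chassis -79.87 -1.97 116.66 F -3.85 0.98 0.16 T [-0.01  1.27  0.02] w 10.8
pitch 0.039 roll 0.0001 yaw 0.16 rear z 80.79 front z 87.18
```

Request:
apply_moves --steps '[{"hand":0,"xyz":[0,0,0.1],"delta_rot":[0,-0.007,0]},{"hand":0,"xyz":[0,0,0.2],"delta_rot":[0,-0.014,0]},{"hand":0,"xyz":[0,0,0.3],"delta_rot":[0,-0.021,0]},{"hand":0,"xyz":[0,0,0.4],"delta_rot":[0,-0.028,0]},{"hand":0,"xyz":[0,0,0.5],"delta_rot":[0,-0.035,0]},{"hand":0,"xyz":[0,0,0.5],"delta_rot":[0,-0.035,0]},{"hand":0,"xyz":[0,0,0.5],"delta_rot":[0,-0.035,0]}]'

```text
clock: 18.38
position: [531.4, -31.3, 112.7]
ee_rot: [-0.08, 0.997, -0.0, -0.003]
contact_force: [-8.5, 1.3, 7.8]
gripper_width: 10.7
```

```bash
python3 st.py
```

```text
18.38 tcp chassis -80.84 -1.97 112.73 F -8.22 2.67 7.79 T [ 0.2   2.65 -0.06] w 10.7
pitch 0.0055 roll -0.0003 yaw 0.1604 rear z 80.44 front z 81.35
```

Request:
apply_moves --steps '[{"hand":0,"xyz":[0,0,0.05],"delta_rot":[0,-0.005,0]},{"hand":0,"xyz":[0,0,0.1],"delta_rot":[0,-0.01,0]},{"hand":0,"xyz":[0,0,0.15],"delta_rot":[0,-0.012,0]},{"hand":0,"xyz":[0,0,0.15],"delta_rot":[0,-0.012,0]}]'

```text
clock: 18.72
position: [531.1, -31.3, 111.7]
ee_rot: [-0.08, 0.997, 0.0, 0.003]
contact_force: [-9.9, 1.8, 10.7]
gripper_width: 10.9
```

```bash
python3 st.py
```

```text
18.72 tcp chassis -81.14 -1.96 111.7 F -9.47 3.38 10.7 T [ 0.33  3.14 -0.  ] w 10.9
pitch -0.0059 roll -0.0004 yaw 0.1605 rear z 80.63 front z 79.66
```

Request:
apply_moves --steps '[{"hand":0,"xyz":[0,0,0.05],"delta_rot":[0,0.003,0]},{"hand":0,"xyz":[0,0,0.1],"delta_rot":[0,0.005,0]},{"hand":0,"xyz":[0,0,0.15],"delta_rot":[0,0.005,0]},{"hand":0,"xyz":[0,0,0.15],"delta_rot":[0,0.005,0]}]'

```text
clock: 19.05
position: [531.2, -31.3, 111.7]
ee_rot: [-0.08, 0.997, -0.0, 0.001]
contact_force: [-14.4, 2.4, 19.9]
gripper_width: 10.6
```

```bash
python3 st.py;python3 - <<'E'
from h import *
p=get_image("wrist"); cv2.imwrite("pics/w13.png",p["frame"]);np.save("w13.npy",p,allow_pickle=True)
sc=get_image("scene"); crop(sc,(230,180,370,280),"s13.png",5.5)
t=get_image("top"); crop(t,(220,90,360,250),"t13.png",4)
E
python3 st.py
```

```text
19.05 tcp chassis -81.06 -1.96 111.67 F -13.8 4.66 19.95 T [ 0.6   4.04 -0.04] w 10.6
pitch -0.0012 roll -0.0007 yaw 0.1609 rear z 80.1 front z 79.9
19.2 tcp chassis -81.06 -1.97 111.65 F -13.96 4.31 19.34 T [ 0.57  4.04 -0.06] w 10.9
pitch -0.0014 roll -0.0006 yaw 0.1608 rear z 80.1 front z 79.87
```

View pics/w13.png

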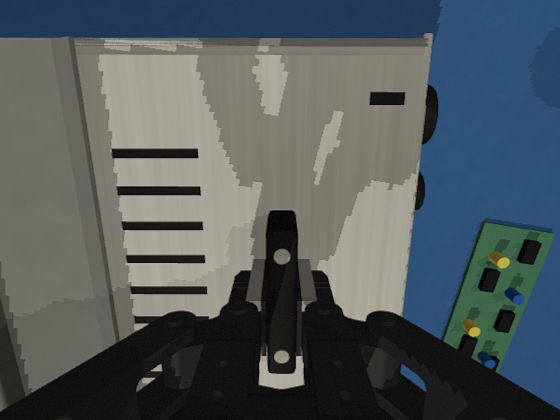

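View pics/s13.png

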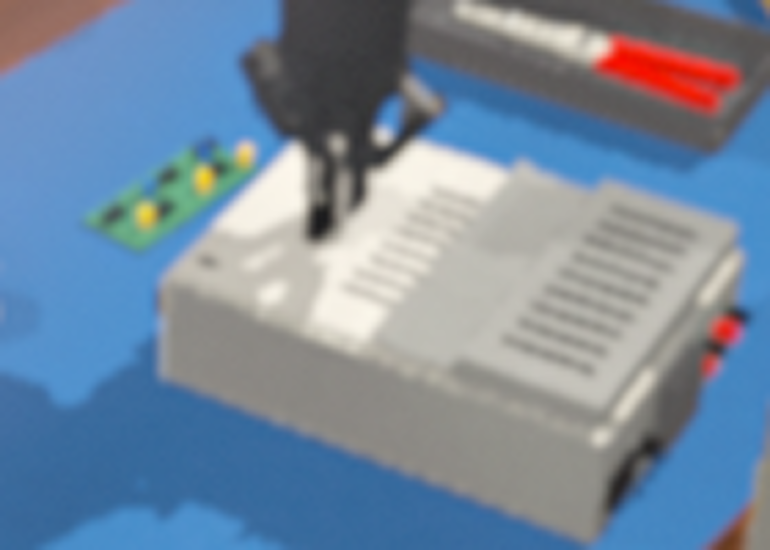

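View pics/t13.png

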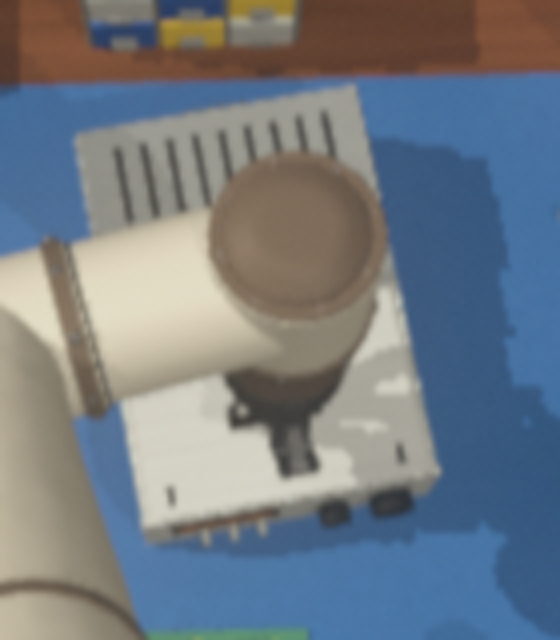

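Run:
```python
from h import *
p=np.load("w13.npy",allow_pickle=True).item()
crop(p,(330,25,450,85),"w13b.png",6); crop(p,(60,25,190,100),"w13c.png",6)
y=.1605;ax=np.array([np.cos(y),np.sin(y),0]);ay=np.array([-np.sin(y),np.cos(y),0]);o=np.array([610.9,-16.5,0])
for uv,z in (((150,39.5),80),((400,38.5),80),((150,55),83),((400,55),83),((428,56),83),((411,250),83),((432,36),80),((416,250),80)):
    q=onz(p,uv,z)-o; print(uv,(q@ax).round(1),(q@ay).round(1))
```

```text
(150, 39.5) -29.6 -98.9
(400, 38.5) -127.0 -99.3
(150, 55) -30.1 -93.0
(400, 55) -126.7 -93.0
(428, 56) -137.5 -92.7
(411, 250) -139.6 -11.6
(432, 36) -139.4 -100.2
(416, 250) -143.1 -10.4
```

View pics/w13b.png

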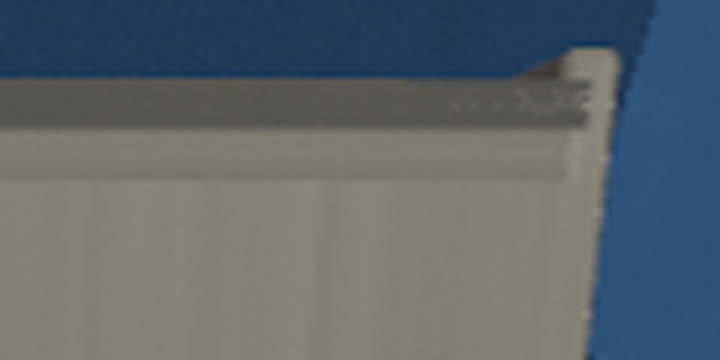

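View pics/w13c.png

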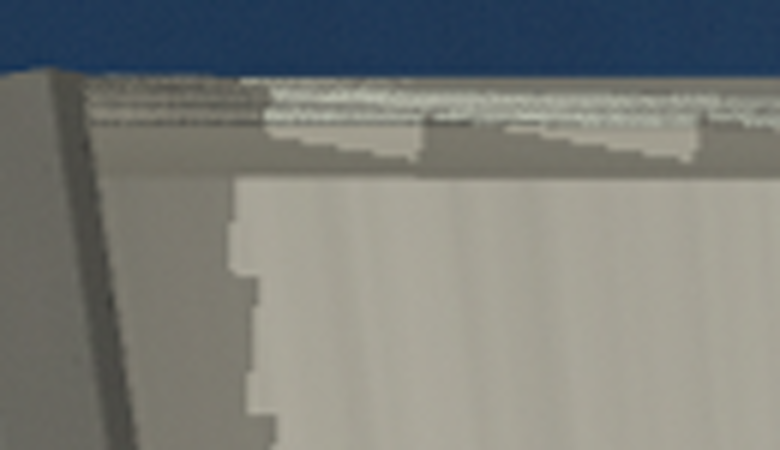

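The checks agree:
- The plate is level, about z = 80 mm front and rear, and extra push no longer moves it.
- The stop is pushing back.
- The side margin measures 6.2 mm, against 6 nominal.
- The cover looks unmoved.

I'm handing the job in.

```bash
python3 st.py; python3 -c "
from bench import workorder; print(workorder.job_done())"; python3 st.py
```

```text
19.2 tcp chassis -81.06 -1.97 111.65 F -13.96 4.31 19.34 T [ 0.57  4.04 -0.06] w 10.9
pitch -0.0014 roll -0.0006 yaw 0.1608 rear z 80.1 front z 79.87
the job is handed in; nothing more can be done
None
the job is handed in; nothing more can be done
```

I put the small red pliers in the tool tray, then tucked the shield under the rear cover's lap until it met the stop, and pressed it flat. I handed the job in at 19.2 s with the grip still held and pressing down.

**Last checks:**
- **Pliers:** a picture taken after release shows them lying wholly inside the tray.
- **Height:** the shield's underside works out at about 80.1 mm at the rear and 79.9 mm at the front, against a seat of 80 mm. These come from the arm's pose and assume the grip has not slipped.
- **Fit:** the yaw is within about 0.001 rad of the chassis. The gap at the right edge is 6.2 mm, against 6 mm nominal. The stop was felt within about 1 mm of where I expected it.
- **Forces:** about 19 N up on the tool at the hold, well over the roughly 10 N needed to flatten the contact strip, and about 14 N back from the stop.

**What disagreed or stayed unmeasured:**
- **Front edge:** the picture put it about 3.5 mm behind the panel's front face, where about 2 mm was expected. I put this down to camera error, because the stop does not allow the shield further back.
- **Camera offset:** wrist-camera positions taken from high up differed by about 3 mm in y from close-up ones.
- **Rear cover:** I judged it only from pictures, where it looked unmoved. The shield's top surface stayed below the lap's height.
- **Bystanders:** those I could see looked undisturbed, but I did not measure them again.

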